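# Set the feed selector of the terminal press to step five and start it

## Task

On the grey control box, turn the rotary selector up (clockwise) with a fingertip, click by click, until its pointer rests on the fifth click after the long zero mark; then press the round push button on the same box fully down and let it come back up. Only push the selector's bar from one side at a time, never grip it between the fingers, and do not press the button before the selector is set. Leave the loose things beside the box undisturbed, and finish with the selector still on five.

Things in the scene. Friction and masses are not known exactly. Their poses are not given: they have to be found in the camera images.
- control_box: grey box, fixed to the table, 114 (x) x 194 (y) mm, top panel 50 mm above the table. Origin: centre of underside; z up; x points away from the robot at yaw 0, y left. Selector axis at x 0, y +35 mm; push button at x -12, y -60 mm. 8 black bars round the selector, 30 deg apart: the long broad one is 0 (+150 deg from box x), the short ones 1 to 7 go clockwise (5 at 0 deg, along box x)
- selector_axis (a point): point on the selector's upright axis, level with the top of its bar, 85 mm above the table. The selector is a black round skirt, 62 mm across, top 60 mm above the table, with an upright bar across it: 60 mm long (31 mm from the axis to the pointing end, 29 mm to the other), 15.6 mm thick over its pads. A tall press stands behind the box (from world x 0.56 on): keep hand and wrist in front
- pointer_tip (a point): top edge of the pointing end of the selector's bar, 31 mm from the axis, 85 mm above the table; turns with it. A white line on top of the bar marks this end
- bar_tail (a point): top edge of the other end of the bar, 29 mm from the axis, 85 mm above the table. Forces over 2 N on both ends of the bar at once count as gripping
- selector (a joint): selector angle, rad, clockwise from above; 0 at the long mark, click k at 0.5236 k (5: 2.618). Bar direction = 150 deg from box x minus this. A sprung detent draws it to the nearest click: past halfway it snaps on to the next. Passing a tooth takes about 0.13 N m (6 to 7 N at 20 mm from the axis). Stops at 0 and 7. Starts at click 0, 1 or 2 (it may snap there in the first instant)
- pad_left (a point): middle of the outer face of the rubber pad on the bar's left flank, looking from the axis to the pointing end: push this flank near that end to turn clockwise. The pad is 52 mm long, 61 to 81 mm above the table; its face is 7.8 mm from the bar's middle plane, the point 71 mm above the table. Its axes: x along the bar to its pointing end, z up
- pad_right (a point): the same on the other (right) flank of the bar. Forces over 2 N on both pads at once count as gripping
- start_button_top (a point): centre of the top of the round aluminium push button, 28 mm across, pressed straight down; it moves with the button. Travel 6 mm; fully down takes 5 N; it springs back.
- start_button (a joint): how far the push button is pressed, m: 0 up, 0.006 fully down
- tin: round tin with a red lid, 49 mm wide, 27 mm high, loose, standing beside the box; bystander. Origin: centre of its underside
- die_block: small steel block with two holes, 24 x 32 x 18 mm, loose, beside the box; bystander. Origin: centre of its underside
- bolt: steel bolt standing on its head, 34 mm high, 16 mm wide, loose, beside the box; bystander. Origin: centre of its underside

How it is judged:
By the outcome, as a careful person would: the job done as asked, in the order asked, and still so for the second after the job is handed in, with the robot touching nothing.
It also fails if it takes over 48 s, if anything falls off the work surface, if the arm or the gripper's body presses on something with over 40 N, if the wrist force passes 120 N, or if a joint passes its speed limit or range.

## Robot

A 6-joint arm with a two-finger parallel gripper is mounted at the origin on a cart in front of the work surface, level with it; the furniture and walls round the work are solid. World frame = base frame: x ahead of the robot, y to its left, z up, the work surface at z = 0. Lengths are in mm, angles in degrees, forces in N, time in s.
With the tool pointing down it reaches from about 350 to 850 mm from the base axis. Payload 8.1 kg.
Tool frame: the origin (TCP) lies midway between the tips of the shut fingers; the grasp point (between the pads) lies 19 mm behind it; z points along the fingers, y is the line along which they close (so a half turn about z gives the same grasp; the last joint's range is limited). The gripper opens to 85 mm and grips with 20 to 120 N. Pads are 22 mm wide; open, the fingers measure 114 mm over their backs; the gripper's body (76 mm by 85 mm) begins 54 mm behind the grasp point. The pads swing forward as they close: fully open they stand 13 mm farther back than shut.
Start: joints at [67.07, 7.471, 85.268, -0, 87.261, -4.893], TCP at [185.754, 570.527, 231.292] pointing down, gripper open.
Joint ranges: [-169.43, 169.43], [-51.17, 129.36], [1.28, 143.12], [-76.62, 256.62], [0, 156.53], [-152.29, 152.29]. Speed limits (degrees/s): [136.94, 136.94, 159.86, 180, 180, 180].

## Interface

Orientations are given as [roll, pitch, yaw] about the fixed x, y, z axes, in that order (R = Rz(yaw) Ry(pitch) Rx(roll)).
In Python, from bench import r, imaging gives the robot as it stands (r), with the cameras (imaging).
- The arm moves only by the shell command python3 steer.py [FORCE], which reads ROWS from standard input. ROWS is a JSON list of rows, 1 to 8 of them, each an object with the fields turn_vec (a list: a rotation vector rx, ry, rz in degrees), xyz (a list: dx, dy, dz in mm), aperture (the finger opening in mm); a field left out counts as zero (the opening has to be given); each row is the pose to reach, as a shift and turn from the pose commanded when the command began, along the tool's axes at that moment; what a row does not reach only later rows make up. A row lasts 1/8 s, in which the tool goes at most 62.5 mm and 10.7 degrees, less where a joint would pass 70% of its speed; a pose out of reach is approached as far as the arm can. The fingers move at their own pace and stop on an object; FORCE is the grip in N (left out, the last holds). Time passes only in rows, so rows that do not move let the fingers close. It prints the time, the measured TCP pose, the force, the opening and the grip force at its end. Input that does not fit is refused with a message, and nothing moves.
- r.sense(): the state, without advancing time (a new reading comes with each control period).
- imaging.snapshot(name): name is "scene" or "top"; returns a dict with "pixels" (420x560x3 uint8, blue, green, red), "fx", "fy", "cx", "cy" (pixels), "D" ([k1, k2, p1, p2, k3] as OpenCV has them; the pictures are not rectified), "pose" (4x4, takes a point from camera to world coordinates). Camera axes: x right, y up, looking along -z (the intrinsics and any distortion apply to the point x, -y, -z); pixel columns grow to the right and rows downward; lengths in mm; the calibration is good to about 2 mm. A picture is of the moment at which its call begins. There is no depth.
- r.hand_in(): hands the job in; it is judged then, once.
The state is a dict: "time": time; "joint_pos": joint angles; "qd": joint speeds; "joint_efforts": joint torques, N m; "tool_pos": TCP position; "tcp_rot": TCP orientation; "ft_force": force on the tool from outside, world axes, zero at the start; "wrist_torque": the same for the moment, N m; "finger_gap": finger opening in mm; "grip_force": force on a finger pad.
Only numpy, scipy, OpenCV 4.12 (cv2) and the standard library are available. Lean on these libraries where they do the work, as an engineer would, in place of code of your own. Each camera call takes 0.05 s, during which the arm holds its last target. There are 200 camera calls.

## Working session

There is one attempt and no reset: what is moved stays moved. The work goes in short steps, Python scripts to look and compute and a shell command to move; the robot and the scene stay as the last step left them, time stands still between calls to the robot, and variables do not carry over. Pictures are saved under pics/ and viewed, at most 10 in all, crops included, and the job is handed in when it is done.

```bash
ls; mkdir -p pics; python3 - <<'E'
from bench import r, imaging
import cv2
for n in("scene","top"):
    s=imaging.snapshot(n); cv2.imwrite(f"pics/{n}0.png",s["pixels"]); print(n,s["fx"],s["fy"],s["cx"],s["cy"],s["D"],s["pose"])
print(r.sense())
E
```

```text
bench.py
pics
steer.py
scene 474.44312458447007 474.44312458447007 278.08463812275176 217.53176325931872 [-0.03971294  0.          0.          0.          0.        ] [[ 8.82647768e-01  2.01346905e-01 -4.24726197e-01  7.23331780e+01]
 [-4.69441702e-01  4.23006138e-01 -7.75042125e-01 -7.72871056e+02]
 [ 2.36094547e-02  8.83473390e-01  4.67886058e-01  5.37031660e+02]
 [ 0.00000000e+00  0.00000000e+00  0.00000000e+00  1.00000000e+00]]
top 417.92738602460696 417.92738602460696 280.9677949890551 212.60499175798944 [-0.12443829  0.          0.          0.          0.        ] [[-3.55170374e-03  9.94312219e-01 -1.06445279e-01  3.80803375e+02]
 [-9.99924562e-01 -2.27965762e-03  1.20695290e-02 -1.45560977e+01]
 [ 1.17582213e-02  1.06480117e-01  9.94245306e-01  1.00079126e+03]
 [ 0.00000000e+00  0.00000000e+00  0.00000000e+00  1.00000000e+00]]
{'time': 0.1, 'joint_pos': array([ 6.70711406e+01,  7.51304170e+00,  8.53237145e+01, -2.86289618e-04,
        8.72632045e+01, -4.89257381e+00]), 'qd': array([ 0.02007796, -0.03509826, -0.17218613, -0.1196752 ,  0.03424538,
        0.04541078]), 'joint_efforts': array([ 1.35439976e-03, -5.70945168e+01, -5.01943231e+01, -5.94953326e-05,
        7.99393456e-03, -4.03730860e-05]), 'tool_pos': array([185.5468271 , 570.05061782, 230.31931477]), 'tcp_rot': array([-1.79900379e+02, -8.24052625e-03,  1.61963721e+02]), 'ft_force': array([-0.16458744,  0.40791919,  0.4142666 ]), 'wrist_torque': array([ 0.00584398, -0.00372605,  0.03252844]), 'grip_force': 0.0, 'finger_gap': 85.34264489335767}
```

View pics/top0.png

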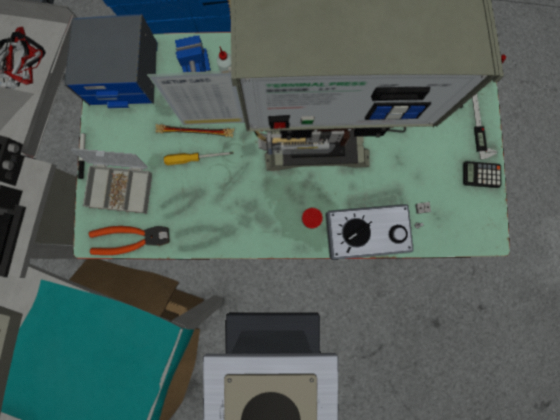

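View pics/scene0.png

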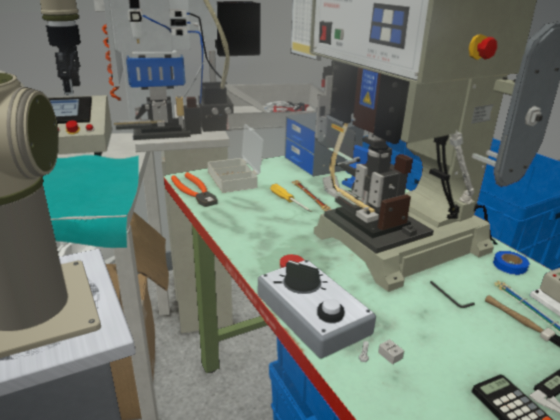

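The top view shows the box at about (370,231), the selector at (356,232) and the button at (398,234). The tin is at (312,218), the block at (423,208) and the bolt at (418,225). I'll enlarge this area.

```bash
python3 - <<'E'
import cv2
a=cv2.imread("pics/top0.png")[195:265,320:420]
cv2.imwrite("pics/c1.png",cv2.resize(a,None,fx=8,fy=8,interpolation=cv2.INTER_CUBIC))
a=cv2.imread("pics/scene0.png")[250:360,250:390]
cv2.imwrite("pics/c2.png",cv2.resize(a,None,fx=5,fy=5,interpolation=cv2.INTER_CUBIC))
E
```

```text
(no output)
```

View pics/c1.png

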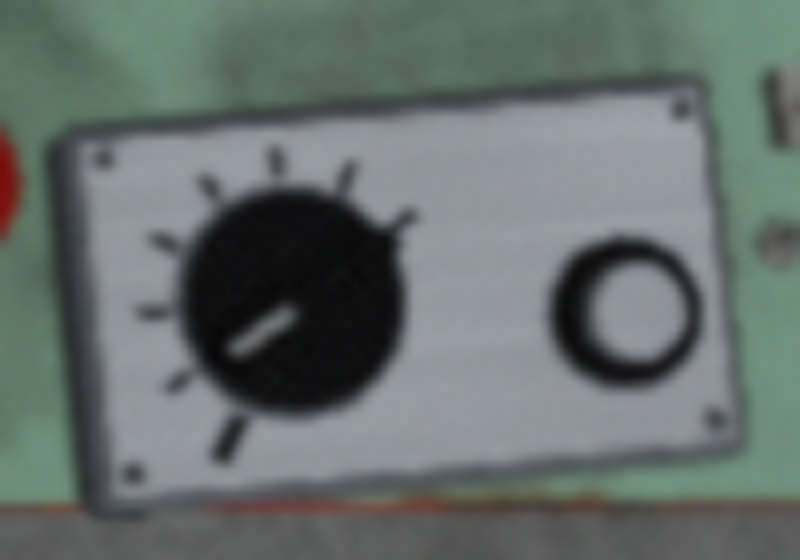

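View pics/c2.png

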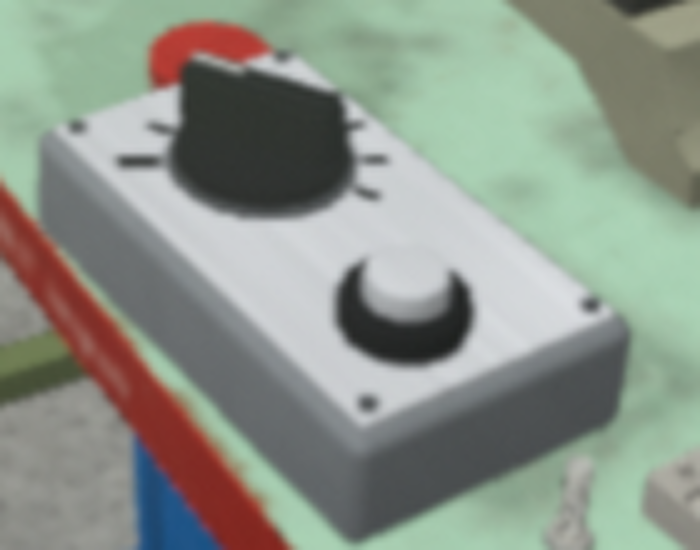

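```bash
cat > h.py <<'E'
import numpy as np,cv2
def ray(s,px,z):
    K=np.array([[s["fx"],0,s["cx"]],[0,s["fy"],s["cy"]],[0,0,1]])
    n=cv2.undistortPoints(np.array(px,float).reshape(-1,1,2),K,np.array(s["D"]))[:,0]
    d=np.c_[n[:,0],-n[:,1],-np.ones(len(n))]@s["pose"][:3,:3].T
    c=s["pose"][:3,3]; return (c+d*((z-c[2])/d[:,2])[:,None])[:,:2]
E
python3 - <<'E'
from bench import r, imaging
from h import *
s=imaging.snapshot("top"); t=imaging.snapshot("scene")
f=lambda P:320-.5+(np.array(P)[:,0]+.5)/8
def T(P,z): P=np.array(P,float); return ray(s,np.c_[320-.5+(P[:,0]+.5)/8,195-.5+(P[:,1]+.5)/8],z)
def S(P,z): P=np.array(P,float); return ray(t,np.c_[250-.5+(P[:,0]+.5)/5,250-.5+(P[:,1]+.5)/5],z)
a=T([(104,160),(682,108),(715,420),(134,474)],50);print("screws top",a,a.mean(0))
b=S([(78,126),(283,56),(590,304),(368,403)],50);b=b[[1,2,3,0]];print("screws scene",b,b.mean(0))
for q in(a,b):
    d=(q[0]-q[1])+(q[3]-q[2]);print("yaw from y edge",np.degrees(np.arctan2(-d[0],d[1])))
    yaw=np.arctan2(-d[0],d[1]);R=np.array([[np.cos(yaw),-np.sin(yaw)],[np.sin(yaw),np.cos(yaw)]])
    print("axis",q.mean(0)+R@[0,35],"btn",q.mean(0)+R@[-12,-60])
print("skirt",T([(293.5,300)],60)); print("btn top",T([(641,313)],65),S([(406,272)],68))
l=T([(235,352),(293,313)],85);print("line",l,np.degrees(np.arctan2(*(l[0]-l[1])[::-1])))
E
```

```text
screws top [[ 477.80727046 -144.48737992]
 [ 492.55806902 -314.10127677]
 [ 402.01454586 -320.9042759 ]
 [ 388.00476664 -151.70795853]] [ 440.09616299 -232.80022278]
screws scene [[ 480.66105788 -142.05255155]
 [ 494.63836307 -311.61093228]
 [ 404.42735029 -319.28248083]
 [ 391.03813561 -149.12381375]] [ 442.69122671 -230.5174446 ]
yaw from y edge 4.852034057327034
axis [ 437.13576537 -197.92564686] btn [ 433.21413289 -293.60020355]
yaw from y edge 4.605619534497766
axis [ 439.88084265 -195.63045933] btn [ 435.54777586 -291.28726532]
skirt [[ 436.7625909  -196.53257009]]
btn top [[ 432.21018209 -295.43225536]] [[ 436.30014594 -289.62562084]]
line [[ 421.02356453 -175.14219609]
 [ 431.68644835 -191.48342284]] 123.12502202202872
```

```bash
cat >> h.py <<'E'
from scipy.spatial.transform import Rotation as Ro
def plan(P,W):  # P,W: x y z yaw (tool down)
    P=np.array(P,float); Rt=Ro.from_euler('xyz',[180,0,P[3]],degrees=True)
    for w in W:
        w=np.array(w,float); d=Rt.inv().apply(w[:3]-P[:3])
        print("0 0 %.1f %.1f %.1f %.1f 0;"%(-(w[3]-P[3]),*d),end=" ")
    print()
def lin(a,b,n): return [np.array(a)+(np.array(b)-a)*k/n for k in range(1,n+1)]
AX=np.array([438.3,-196.8]); YAW=4.7
def bar(th,rho,d,z):  # tool pose pushing with +y, finger d left of bar plane
    t=np.radians(th); u=np.array([np.cos(t),np.sin(t)]); n=np.array([-u[1],u[0]])
    return [*(AX+rho*u+d*n),z,th]
E
python3 - <<'E'
from h import *
a=[185.754,570.527,231.292,161.96]; m=[430,200,230,140]; e=bar(124.7,20,37,170)
plan(a,lin(a,m,8)); plan(m,lin(m,e,8)); print(e)
E
```

```text
0 0 2.7 -43.4 -34.6 0.2 0; 0 0 5.5 -86.7 -69.2 0.3 0; 0 0 8.2 -130.1 -103.8 0.5 0; 0 0 11.0 -173.5 -138.3 0.6 0; 0 0 13.7 -216.9 -172.9 0.8 0; 0 0 16.5 -260.2 -207.5 1.0 0; 0 0 19.2 -303.6 -242.1 1.1 0; 0 0 22.0 -347.0 -276.7 1.3 0; 
0 0 1.9 -29.0 -41.1 7.5 0; 0 0 3.8 -58.1 -82.3 15.0 0; 0 0 5.7 -87.1 -123.4 22.5 0; 0 0 7.7 -116.2 -164.5 30.0 0; 0 0 9.6 -145.2 -205.7 37.5 0; 0 0 11.5 -174.3 -246.8 45.0 0; 0 0 13.4 -203.3 -287.9 52.5 0; 0 0 15.3 -232.4 -329.0 60.0 0; 
[np.float64(396.49508001324585), np.float64(-201.4204615463265), 170, 124.7]
```

```bash
echo '[{"turn_vec":[0, 0, 5.5], "xyz":[-70, -56, 0], "aperture":0}, {"turn_vec":[0, 0, 11], "xyz":[-110, -88, 0], "aperture":0}, {"turn_vec":[0, 0, 13], "xyz":[-150, -120, 0], "aperture":0}, {"turn_vec":[0, 0, 15], "xyz":[-190, -152, 0], "aperture":0}, {"turn_vec":[0, 0, 17], "xyz":[-230, -184, 0.5], "aperture":0}, {"turn_vec":[0, 0, 19], "xyz":[-270, -216, 1], "aperture":0}, {"turn_vec":[0, 0, 21], "xyz":[-310, -248, 1.3], "aperture":0}, {"turn_vec":[0, 0, 22], "xyz":[-347, -276.7, 1.3], "aperture":0}]' | python3 steer.py 20; python3 -c "
from bench import r, imaging
print(r.sense()['tool_pos'],r.sense()['tcp_rot'])"
```

```text
time: 1.2
tool_pos: [430.7, 198.3, 230.0]
tcp_rot: [180.0, 0.0, 139.9]
ft_force: [1.0, 0.5, 0.4]
finger_gap: 0.1
grip_force: 0.0
[430.66310706 198.32573599 229.96093718] [1.79993310e+02 6.42030390e-03 1.39895665e+02]
```

```bash
echo '[{"turn_vec":[0, 0, 1.9], "xyz":[-29, -41, 7], "aperture":0}, {"turn_vec":[0, 0, 3.8], "xyz":[-58, -82, 15], "aperture":0}, {"turn_vec":[0, 0, 5.7], "xyz":[-87, -123, 22], "aperture":0}, {"turn_vec":[0, 0, 7.7], "xyz":[-116, -164, 30], "aperture":0}, {"turn_vec":[0, 0, 9.6], "xyz":[-145, -206, 37], "aperture":0}, {"turn_vec":[0, 0, 11.5], "xyz":[-174, -247, 45], "aperture":0}, {"turn_vec":[0, 0, 13.4], "xyz":[-203, -288, 52], "aperture":0}, {"turn_vec":[0, 0, 15.3], "xyz":[-232.4, -329, 60], "aperture":0}]' | python3 steer.py ; echo '[{"aperture":0}, {"aperture":0}]' | python3 steer.py; python3 - <<'E'
from bench import r, imaging
from h import *
import cv2
s=r.sense();print(s['tool_pos'],s['tcp_rot'],s['joint_pos'])
for n in("top","scene"):
  p=imaging.snapshot(n)["pixels"]; p=p[185:275,300:420] if n=="top" else p[200:360,220:400]
  cv2.imwrite(f"pics/{n}1.png",p)
a=cv2.imread("pics/top1.png");b=cv2.imread("pics/scene1.png")
cv2.imwrite("pics/m1.png",np.hstack([cv2.resize(a,(400,300)),cv2.resize(b,(338,300))]))
P=[*s['tool_pos'],s['tcp_rot'][2]]
plan(P,[bar(124.7,20,37,66.5),bar(124.7,20,30,66.5)])
E
```

```text
time: 2.2
tool_pos: [396.0, -203.1, 169.9]
tcp_rot: [180.0, 0.0, 124.6]
ft_force: [0.9, 0.2, -0.2]
finger_gap: 0.1
grip_force: 0.0
time: 2.45
tool_pos: [396.1, -201.2, 169.8]
tcp_rot: [180.0, -0.0, 124.6]
ft_force: [1.1, 0.5, -0.1]
finger_gap: 0.2
grip_force: 0.0
[ 396.12882821 -201.18393674  169.82174861] [ 1.79993717e+02 -4.68489984e-02  1.24620566e+02] [-3.35615720e+01 -1.53158201e+01  1.13469957e+02  2.34796176e-02
  8.18870215e+01 -6.81854573e+01]
0 0 -0.1 -0.4 0.2 103.3 0; 0 0 -0.1 -0.4 7.2 103.3 0;
```

View pics/m1.png

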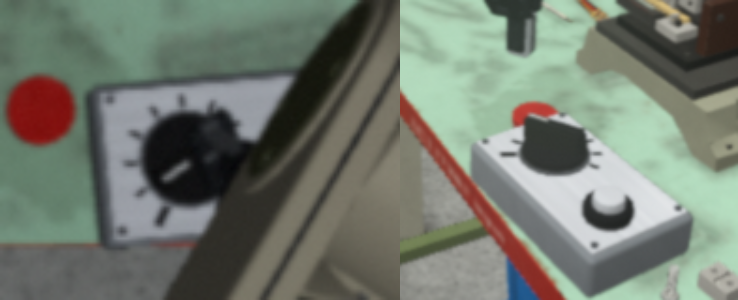

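```bash
python3 - <<'E'
from bench import r, imaging
from h import *
for n in("top","scene"):
    s=imaging.snapshot(n); c=np.linalg.inv(s["pose"])
    for p in([396.1,-201.2,170],[396.1,-201.2,240],[396.1,-201.2,320]):
        q=c[:3,:3]@p+c[:3,3]; K=np.array([[s["fx"],0,s["cx"]],[0,s["fy"],s["cy"]],[0,0,1]])
        x=cv2.projectPoints(np.array([[q[0],-q[1],-q[2]]]),np.zeros(3),np.zeros(3),K,s["D"])[0].ravel()
        print(n,x,(x-[300,185])*3.333 if n=="top" else (x-[220,200])*1.877)
E
```

```text
top [369.41825031 249.03818296] [231.3710283  213.43926379]
top [377.85645204 248.26340933] [259.49555466 210.85694329]
top [389.56166235 247.18051813] [298.50902062 207.24766691]
scene [283.59661732 228.41198065] [119.37085072  53.32928768]
scene [284.93624252 188.13576843] [121.8853272  -22.26916266]
scene [286.61727572 137.45077343] [ 125.04062653 -117.40489828]
```

```bash
echo '[{"xyz":[0, 0, 30], "aperture":0}, {"xyz":[0, 0, 60], "aperture":0}, {"xyz":[0, 0, 85], "aperture":0}, {"xyz":[0, 0, 103], "aperture":0}, {"xyz":[0, 0, 103], "aperture":0}, {"xyz":[0, 7, 103], "aperture":0}, {"xyz":[0, 7, 103], "aperture":0}]' | python3 steer.py; echo '[{"xyz":[0, 2, 0], "aperture":0}, {"xyz":[0, 4, 0], "aperture":0}, {"xyz":[0, 4, 0], "aperture":0}]' | python3 steer.py;echo '[{"xyz":[0, 2, 0], "aperture":0}, {"xyz":[0, 2, 0], "aperture":0}]' | python3 steer.py;echo '[{"xyz":[0, 2, 0], "aperture":0}, {"xyz":[0, 2, 0], "aperture":0}]' | python3 steer.py
```

```text
time: 3.52
tool_pos: [403.4, -197.5, 68.3]
tcp_rot: [179.9, 0.1, 124.7]
ft_force: [0.4, 0.3, 0.1]
finger_gap: 0.5
grip_force: 0.0
time: 3.9
tool_pos: [405.5, -195.2, 67.1]
tcp_rot: [180.0, 0.0, 124.7]
ft_force: [-0.7, 0.2, -0.2]
finger_gap: 0.3
grip_force: 0.0
time: 4.15
tool_pos: [407.1, -194.0, 67.0]
tcp_rot: [180.0, -0.0, 124.7]
ft_force: [0.0, 0.3, -0.7]
finger_gap: 0.1
grip_force: 0.0
time: 4.4
tool_pos: [408.7, -192.8, 67.0]
tcp_rot: [-180.0, -0.0, 124.7]
ft_force: [-0.6, 0.1, 0.9]
finger_gap: 0.0
grip_force: 0.0
```

```bash
for i in 1; do echo '[{"xyz":[0, 1.5, 0], "aperture":0}, {"xyz":[0, 1.5, 0], "aperture":0}]' | python3 steer.py|grep -v g; done; echo '[{"xyz":[0, 1, 0], "aperture":0}, {"xyz":[0, 1, 0], "aperture":0}]' | python3 steer.py|grep -v g; echo '[{"xyz":[0, 1, 0], "aperture":0}, {"xyz":[0, 1, 0], "aperture":0}]' | python3 steer.py|grep -v g
```

```text
time: 4.65
tool_pos: [409.2, -192.3, 66.9]
tcp_rot: [-179.9, -0.0, 124.7]
ft_force: [-4.6, -2.3, 2.1]
time: 4.9
tool_pos: [409.7, -191.7, 66.8]
tcp_rot: [-179.9, -0.1, 124.7]
ft_force: [-5.7, -1.9, 3.2]
time: 5.15
tool_pos: [410.4, -190.9, 66.7]
tcp_rot: [-179.9, -0.1, 124.7]
ft_force: [-6.3, -1.4, 2.7]
```

```bash
python3 - <<'E'
from h import *
P=[411.6,-190.8,66.8,124.7]
f=lambda a:bar(124.7-a,20,21.5,66.8)
plan(P,[f(a) for a in(8,15,22,29,36,43,50,53)])
plan(f(53),[f(a) for a in(60,67,74,80,83,83)])
plan(f(83),[f(a) for a in(90,97,104,109,113,113)])
plan(f(113),[bar(124.7-113,20,30,66.8),bar(124.7-113,20,45,66.8),bar(124.7-113,20,45,120),bar(124.7-113,20,45,170)]); print(f(113))
E
```

```text
0 0 8.0 2.7 0.0 0.0 0; 0 0 15.0 4.8 2.9 0.0 0; 0 0 22.0 6.5 6.1 0.0 0; 0 0 29.0 7.8 9.4 0.0 0; 0 0 36.0 8.7 12.9 0.0 0; 0 0 43.0 9.2 16.5 0.0 0; 0 0 50.0 9.2 20.0 0.0 0; 0 0 53.0 9.1 21.6 0.0 0; 
0 0 7.0 2.5 2.6 0.0 0; 0 0 14.0 4.6 5.5 0.0 0; 0 0 21.0 6.4 8.6 0.0 0; 0 0 27.0 7.6 11.4 0.0 0; 0 0 30.0 8.1 12.9 0.0 0; 0 0 30.0 8.1 12.9 0.0 0; 
0 0 7.0 2.5 2.6 0.0 0; 0 0 14.0 4.6 5.5 0.0 0; 0 0 21.0 6.4 8.6 0.0 0; 0 0 26.0 7.4 10.9 0.0 0; 0 0 30.0 8.1 12.9 0.0 0; 0 0 30.0 8.1 12.9 0.0 0; 
0 0 -0.0 0.0 -8.5 -0.0 0; 0 0 -0.0 0.0 -23.5 -0.0 0; 0 0 -0.0 0.0 -23.5 -53.2 0; 0 0 -0.0 0.0 -23.5 -103.2 0; 
[np.float64(453.5245293622703), np.float64(-171.6909636645018), 66.8, 11.700000000000003]
```

```bash
echo '[{"turn_vec":[0, 0, 8], "xyz":[2.7, 0, 0], "aperture":0}, {"turn_vec":[0, 0, 15], "xyz":[4.8, 2.9, 0], "aperture":0}, {"turn_vec":[0, 0, 22], "xyz":[6.5, 6.1, 0], "aperture":0}, {"turn_vec":[0, 0, 22], "xyz":[6.5, 6.1, 0], "aperture":0}, {"turn_vec":[0, 0, 22], "xyz":[6.5, 6.1, 0], "aperture":0}]' | python3 steer.py; python3 - <<'E'
from bench import r, imaging
from h import *
p=imaging.snapshot("scene")["pixels"][230:340,240:380]
cv2.imwrite("pics/k2.png",cv2.resize(p,None,fx=5,fy=5,interpolation=cv2.INTER_CUBIC))
f=lambda a:bar(124.7-a,20,21.5,66.8)
plan(f(22),[f(a) for a in(29,36,43,50,53,53)])
E
```

```text
time: 5.78
tool_pos: [412.9, -182.1, 67.0]
tcp_rot: [180.0, 0.0, 102.8]
ft_force: [0.3, 0.2, 0.8]
finger_gap: 0.0
grip_force: 0.0
0 0 7.0 2.5 2.6 0.0 0; 0 0 14.0 4.6 5.5 0.0 0; 0 0 21.0 6.4 8.6 0.0 0; 0 0 28.0 7.8 11.9 0.0 0; 0 0 31.0 8.2 13.4 0.0 0; 0 0 31.0 8.2 13.4 0.0 0;
```

View pics/k2.png

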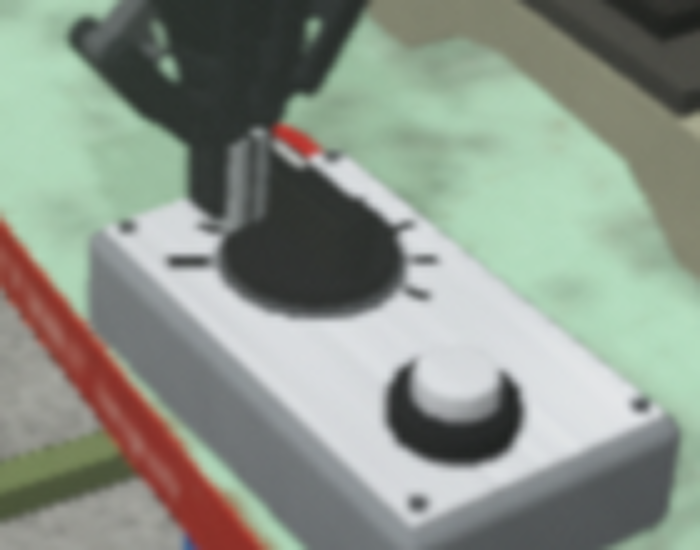

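The bar has snapped on from click 1. Its white line is now at (290,150), clear of the fingertip at (250,180), and the force is back to zero. I'll push on one click at a time.

```bash
echo '[{"turn_vec":[0, 0, 7], "xyz":[2.5, 2.6, 0], "aperture":0}, {"turn_vec":[0, 0, 14], "xyz":[4.6, 5.5, 0], "aperture":0}, {"turn_vec":[0, 0, 21], "xyz":[6.4, 8.6, 0], "aperture":0}, {"turn_vec":[0, 0, 28], "xyz":[7.8, 11.9, 0], "aperture":0}, {"turn_vec":[0, 0, 31], "xyz":[8.2, 13.4, 0], "aperture":0}, {"turn_vec":[0, 0, 31], "xyz":[8.2, 13.4, 0], "aperture":0}]' | python3 steer.py|grep -v g; echo '[{"turn_vec":[0, 0, 7], "xyz":[2.5, 2.6, 0], "aperture":0}, {"turn_vec":[0, 0, 14], "xyz":[4.6, 5.5, 0], "aperture":0}, {"turn_vec":[0, 0, 21], "xyz":[6.4, 8.6, 0], "aperture":0}, {"turn_vec":[0, 0, 27], "xyz":[7.6, 11.4, 0], "aperture":0}, {"turn_vec":[0, 0, 30], "xyz":[8.1, 12.9, 0], "aperture":0}, {"turn_vec":[0, 0, 30], "xyz":[8.1, 12.9, 0], "aperture":0}, {"turn_vec":[0, 0, 30], "xyz":[8.1, 12.9, 0], "aperture":0}]' | python3 steer.py|grep -v g;  python3 -c "
from bench import r, imaging
from h import *
s=r.sense();print(s['tool_pos'],s['tcp_rot'][2],bar(41.7,20,21.5,66.8),s['joint_pos'])"
```

```text
time: 6.58
tool_pos: [424.2, -171.2, 67.0]
tcp_rot: [180.0, 0.0, 71.8]
ft_force: [0.2, 0.3, 0.2]
time: 7.45
tool_pos: [438.8, -167.5, 67.0]
tcp_rot: [-180.0, 0.0, 41.8]
ft_force: [0.0, -0.1, 0.5]
[ 438.83765469 -167.54446784   66.96702561] 41.78606720113313 [np.float64(438.93031102063907), np.float64(-167.4426719877769), 66.8, 41.7] [-2.71522792e+01 -4.40946948e+00  1.15237112e+02 -2.33527939e-03
  6.91756645e+01  2.10624839e+01]
```

```bash
echo '[{"turn_vec":[0, 0, 7], "xyz":[2.5, 2.6, 0], "aperture":0}, {"turn_vec":[0, 0, 14], "xyz":[4.6, 5.5, 0], "aperture":0}, {"turn_vec":[0, 0, 21], "xyz":[6.4, 8.6, 0], "aperture":0}, {"turn_vec":[0, 0, 26], "xyz":[7.4, 10.9, 0], "aperture":0}, {"turn_vec":[0, 0, 29], "xyz":[7.9, 12.4, 0], "aperture":0}, {"turn_vec":[0, 0, 29], "xyz":[7.9, 12.4, 0], "aperture":0}, {"turn_vec":[0, 0, 29], "xyz":[7.9, 12.4, 0], "aperture":0}]' | python3 steer.py|grep -v g; echo '[{"xyz":[0, -8, 0], "aperture":0}, {"xyz":[0, -23, 0], "aperture":0}, {"xyz":[0, -23, -50], "aperture":0}, {"xyz":[0, -23, -100], "aperture":0}, {"xyz":[0, -23, -100], "aperture":0}]' | python3 steer.py |grep -v g;  python3 - <<'E'
from bench import r, imaging
from h import *
s=r.sense();p=imaging.snapshot("scene")["pixels"][230:340,240:380]
q=imaging.snapshot("top")["pixels"][185:275,300:420]
cv2.imwrite("pics/k5.png",np.hstack([cv2.resize(p,(420,330)),cv2.resize(q,(380,330))]))
print(s['tool_pos'],s['tcp_rot'])
P=[*s['tool_pos'],s['tcp_rot'][2]]
plan(P,[[434.5,-292.5,170,11.7],[434.5,-292.5,85,11.7]])
E
```

```text
time: 8.32
tool_pos: [453.0, -171.5, 67.0]
tcp_rot: [-180.0, 0.0, 12.8]
ft_force: [-1.1, -0.9, 0.3]
time: 8.95
tool_pos: [450.7, -149.4, 172.0]
tcp_rot: [179.7, -0.4, 12.7]
ft_force: [1.2, 0.1, -0.9]
[ 450.73208929 -149.36555191  172.03217024] [179.704632    -0.40328064  12.72425539]
0 0 1.0 -47.4 136.0 2.0 0; 0 0 1.0 -47.4 136.0 87.0 0;
```

View pics/k5.png

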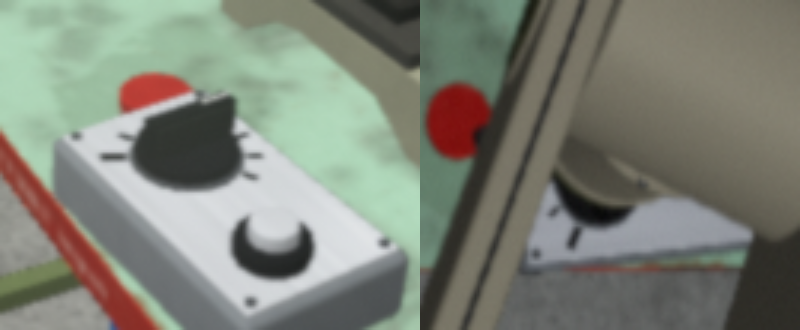

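```bash
python3 - <<'E'
from bench import r, imaging
from h import *
s=imaging.snapshot("scene"); 
l=ray(s,[[240+237/3,230+97/3],[240+147/3,230+126/3]],85); d=l[0]-l[1]
print(l,np.degrees(np.arctan2(d[1],d[0])),np.hypot(*d), "exp",4.7)
E
```

```text
[[ 468.85291952 -201.33084261]
 [ 407.61988437 -204.16359206]] 2.6487165057349578 61.29852415216935 exp 4.7
```

The bar now points at 2.6° ± a few degrees, against 4.7° expected for click 5, so the selector is on five. The button is next.

```bash
echo '[{"xyz":[-16, 45, 0], "aperture":0}, {"xyz":[-32, 90, 0], "aperture":0}, {"turn_vec":[0, 0, 1], "xyz":[-47.4, 136, 2], "aperture":0}, {"turn_vec":[0, 0, 1], "xyz":[-47.4, 136, 2], "aperture":0}, {"turn_vec":[0, 0, 1], "xyz":[-47.4, 136, 32], "aperture":0}, {"turn_vec":[0, 0, 1], "xyz":[-47.4, 136, 62], "aperture":0}, {"turn_vec":[0, 0, 1], "xyz":[-47.4, 136, 80], "aperture":0}, {"turn_vec":[0, 0, 1], "xyz":[-47.4, 136, 80], "aperture":0}]' | python3 steer.py; for i in 1; do echo '[{"xyz":[0, 0, 3], "aperture":0}, {"xyz":[0, 0, 6], "aperture":0}, {"xyz":[0, 0, 6], "aperture":0}]' | python3 steer.py|grep -v g;done
```

```text
time: 10.1
tool_pos: [430.3, -290.4, 84.8]
tcp_rot: [-179.8, 0.2, 11.7]
ft_force: [-0.1, 0.4, 0.3]
finger_gap: -0.3
grip_force: 0.0
time: 10.48
tool_pos: [431.9, -292.4, 81.5]
tcp_rot: [180.0, -0.0, 11.7]
ft_force: [0.3, -0.2, -0.6]
```

```bash
echo '[{"xyz":[2.4, 0.5, 0], "aperture":0}, {"xyz":[2.4, 0.5, 4], "aperture":0}, {"xyz":[2.4, 0.5, 4], "aperture":0}]' | python3 steer.py|grep -v g; echo '[{"xyz":[0, 0, 3], "aperture":0}, {"xyz":[0, 0, 3], "aperture":0}]' | python3 steer.py|grep -v g;echo '[{"xyz":[0, 0, 3], "aperture":0}, {"xyz":[0, 0, 3], "aperture":0}]' | python3 steer.py|grep -v g
```

```text
time: 10.85
tool_pos: [433.8, -291.9, 76.5]
tcp_rot: [-180.0, 0.0, 11.7]
ft_force: [0.9, -0.3, -0.2]
time: 11.1
tool_pos: [433.8, -292.0, 73.6]
tcp_rot: [-180.0, 0.0, 11.7]
ft_force: [-0.4, -0.6, 0.3]
time: 11.35
tool_pos: [434.2, -292.3, 71.1]
tcp_rot: [180.0, -0.0, 11.7]
ft_force: [0.9, -0.0, 2.1]
```

```bash
echo '[{"xyz":[0, 0, 3], "aperture":0}, {"xyz":[0, 0, 3], "aperture":0}]' | python3 steer.py|grep -v g
```

```text
time: 11.6
tool_pos: [434.3, -292.3, 68.1]
tcp_rot: [180.0, -0.0, 11.7]
ft_force: [-0.0, -0.4, 3.3]
```

```bash
echo '[{"xyz":[0, 0, 2], "aperture":0}, {"xyz":[0, 0, 2], "aperture":0}]' | python3 steer.py|grep -v g; echo '[{"xyz":[0, 0, 1.5], "aperture":0}, {"xyz":[0, 0, 1.5], "aperture":0}, {"xyz":[0, 0, 1.5], "aperture":0}]' | python3 steer.py|grep -v g
```

```text
time: 11.85
tool_pos: [434.3, -292.3, 66.2]
tcp_rot: [180.0, -0.0, 11.7]
ft_force: [0.5, -0.7, 4.5]
time: 12.22
tool_pos: [434.4, -292.4, 65.9]
tcp_rot: [180.0, -0.0, 11.7]
ft_force: [-3.8, 3.6, 14.7]
```

It reached the stop at 14.7 N, so the button is fully down. I'll release it, retreat and check.

```bash
echo '[{"xyz":[0, 0, -10], "aperture":0}, {"xyz":[0, 0, -30], "aperture":0}, {"xyz":[0, 0, -80], "aperture":0}, {"xyz":[0, 0, -130], "aperture":0}, {"xyz":[-30, 0, -180], "aperture":0}, {"xyz":[-60, 0, -180], "aperture":0}, {"xyz":[-60, 0, -180], "aperture":0}, {"xyz":[-60, 0, -180], "aperture":0}]' | python3 steer.py; python3 - <<'E'
from bench import r, imaging
from h import *
s=imaging.snapshot("scene")["pixels"]
cv2.imwrite("pics/end.png",cv2.resize(s[230:380,240:420],None,fx=4,fy=4,interpolation=cv2.INTER_CUBIC))
E
```

```text
time: 13.22
tool_pos: [375.3, -303.9, 243.7]
tcp_rot: [-179.9, 0.0, 11.6]
ft_force: [-0.1, 0.2, -0.4]
finger_gap: 0.0
grip_force: 0.0
```

View pics/end.png

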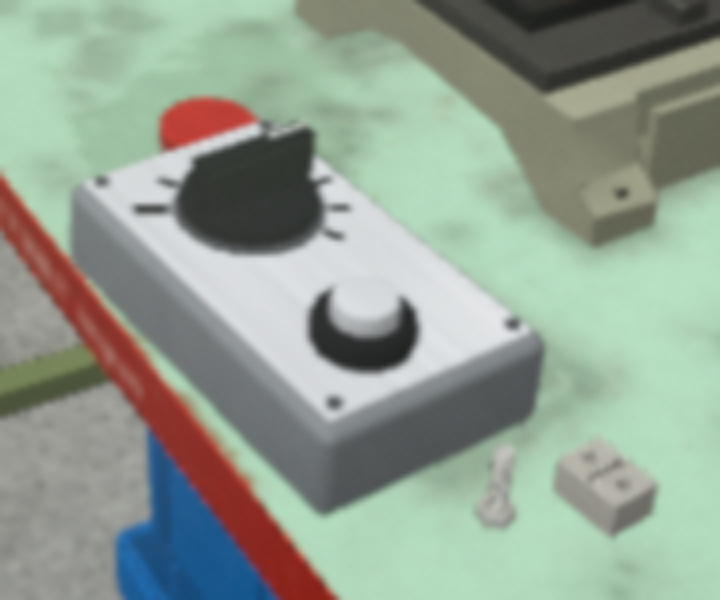

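The white line at (295,130) marks the pointing end, in line with click 5. The button is back up at (365,300), and the tin, bolt and block stand where they were.

```bash
python3 -c "
from bench import r, imaging
print(r.hand_in())"
```

```text
the job is handed in; nothing more can be done
None
```

The selector went from click 1 to click 5 by one-sided fingertip pushes; then the button was pressed to its stop (14.7 N) and sprang back, the final picture showed the tin, bolt and block undisturbed, and I handed the job in at about 13 s.

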